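# Fetch the holder and weight from behind the bottles and press a specimen

### The arm

A 6-joint arm with a two-finger parallel gripper is mounted at the origin on a cart in front of the work surface, level with it; the furniture and walls round the work are solid. World frame = base frame: x ahead of the robot, y to its left, z up, the work surface at z = 0. Lengths are in m, angles in rad, forces in N, time in s.
With the tool pointing down it reaches from about 0.325 to 0.75 m from the base axis. Payload 7.6 kg.
Tool frame: the origin (TCP) lies midway between the tips of the shut fingers; the grasp point (between the pads) lies arm.grasp_offset behind it (arm.grasp_offset is the distance from the TCP to the grasp point, in m); z points along the fingers, y is the line along which they close (so a half turn about z gives the same grasp; the last joint's range is limited). The gripper opens to 85 mm and grips with 20 to 120 N. Pads are 22 mm wide; open, the fingers measure 114 mm over their backs; the gripper's body (76 mm by 85 mm) begins 54 mm behind the grasp point. The pads swing forward as they close: fully open they stand 13 mm farther back than shut.
Start: joints at [-1.371, 0.052, 1.401, -0, 1.689, -0.07], TCP at [0.14, -0.506, 0.231] pointing down, gripper open.
Joint ranges: [-2.9, 2.9], [-0.91, 2.17], [0.12, 2.37], [-1.06, 4.2], [0.26, 2.73], [-2.93, 2.93]. Speed limits (rad/s): [2.57, 2.57, 3.01, 3.14, 3.14, 3.14].

### API

Orientations are given as [roll, pitch, yaw] about the fixed x, y, z axes, in that order (R = Rz(yaw) Ry(pitch) Rx(roll)).
In Python, from station import readout, eyes, hand_in, boxes_of, trace, arm gives the robot as it stands.
- The arm moves only by the tool carry_out, never from a script. Its argument "commands" is a list of rows, each a list of 3 entries, a list of its own where there are three numbers: the shift along the tool's x, y, z in mm, then the turn about the tool's z in degrees, then the finger opening in mm, from 0 to 85.4. A call has 1 to 8 rows; each row shifts and turns the commanded pose from where the row before left it, along the tool's axes as they then stand; what a row does not reach is not made up. A row lasts 1/12 s, in which the tool goes at most 41.7 mm and 7.16 degrees, less where a joint would pass 70% of its speed; a pose out of reach is approached as far as the arm can. A call with a gripper value outside its range is refused whole. The fingers move at their own pace and stop on an object; "squeeze" is the grip in N (left out, the last holds). Time passes only in rows, so rows that do not move let the fingers close. It gives the time, the measured TCP pose, the force, the opening and the grip force at its end, in the units of the state.
- readout.state(): the state, without advancing time (a new reading comes with each control period).
- eyes.get_image(name): name is "scene" or "top" or "wrist"; returns the picture (400x640x3 uint8, red, green, blue); there is no depth.
- eyes.get_calibration(name): a dict with "fov_y" (degrees; the focal length in pixels is half the picture's height over the tangent of half this angle, whatever the lens; pixels are square), "cx", "cy" (the principal point, pixels), "dist_coeffs" ([k1, k2, p1, p2, k3] as OpenCV has them; the pictures are not rectified), "rvec" (rotation vector, rad) and "tvec" (3), from world to camera coordinates, as OpenCV has them. Camera axes: x right, y down, z forward; pixel columns grow to the right and rows downward; lengths in m; the calibration is good to about 2 mm. A picture is of the moment at which its call begins: read the wrist's pose just before it. get_calibration takes no time and is no camera call; for the wrist camera it gives the pose at the moment of the call.
- hand_in(): hands the job in; it is judged then, once.
Trained networks look in the newest picture that a camera, given by its name, has taken for a name from the list of things; names that differ only in an ending like _2 or _b are one class to them, and where a whole thing is asked for, a point or a joint stands for the part that bears it (a point fixed in the world has none). Each returns a list of dicts, best first, with "confidence" (0 to 1); they miss things now and then, are a little off and sometimes report something else, mostly with a low value. They report only what shows in the picture. A call takes as long as a camera call. They do not tell look-alikes from the thing itself.
- boxes_of(query, camera): "extent" ([left, top, width, height] in pixels, round what is visible of it).
- trace(query, camera): "region" (400x640 bool, what is visible of it) and "extent" ([left, top, width, height] in pixels, round what is visible of it).
The state is a dict: "time": time; "q": joint angles; "dq": joint speeds; "effort": joint torques, N m; "position": TCP position; "eef_rot": TCP orientation; "wrist_force": force on the tool from outside, world axes, zero at the start; "moment": the same for the moment, N m; "gripper_width": finger opening in m; "finger_force": force on a finger pad.
Only numpy, scipy, OpenCV 4.12 (cv2) and the standard library are available. Lean on these libraries where they do the work, as an engineer would, in place of code of your own. Each camera call takes 0.05 s, during which the arm holds its last target. There are 200 camera calls.

### The job

A fresh specimen has to be pressed flat: its holder and the loading weight each stand in the blue organiser behind a tall thing (a bottle or the glue stick). First stand the two tall things that are in their way upright on the steel spill tray, and leave the third tall thing and the magnifier behind it alone. Then seat the holder, face up, in the recess of the round pressing stand, set the weight upright on the middle of it, and at last put each of the two tall things back upright in the very pocket it came from.

Things in the scene. Friction and masses are not known exactly. Their poses are not given: they have to be found in the camera images.
- amber_bottle_mid (a point): small brown glass bottle with a black screw cap, standing in one of the organiser's three front pockets (which one differs). Body 30 mm across and 54 mm high, above it the cap, 21 mm across, to 66 mm in all; about 60 g. Point: its centre, 33 mm above its underside; z is its own upward axis.
- white_bottle_mid (a point): small white bottle with a blue screw cap, the same shape and size as the brown one, in another front pocket. Point: its centre, 33 mm above its underside; z is its own upward axis.
- glue_stick_mid (a point): red and yellow glue stick with a red cap, a plain upright cylinder 27 mm across and 91 mm high, in the remaining front pocket. Point: its centre, 45.5 mm above its underside; z is its own upward axis.
- holder_mid (a point): specimen holder: flat round steel thing, 53 mm across and 19 mm high, pale felt face up, knurled rim (grip it there); about 190 g. Stands in the rear part of one lane of the organiser (which one differs), on the liner. Point: its centre, 9.5 mm above its underside; z is upward.
- weight_mid (a point): loading weight: bright steel, a plain drum 45 mm across and about 25 mm high (grip it there, across its full 45 mm) with a neck and a round knob on top, 46 mm high in all; about 0.41 kg. Stands in the rear part of another lane, on the liner. Point: its centre, 23 mm above its underside; z is upward.
- linen_tester_mid (a point): linen tester: small black folding magnifier, 37 x 33 x 43 mm, in the rear part of the remaining lane. Not needed; it stays where it is. Point: its centre, 21.5 mm above its underside.
- organiser: blue organiser, 150 (x) x 231 mm (y), fixed. Origin: centre of underside; x from open front to back wall, z up. 3 lanes at y = -76, 0, 76 mm, 73 mm wide. Back wall (inside x = 72) and partitions 40 mm high (22 for x < -40). Grey liner top at z = 10 mm; in each lane a pocket at x = -47, 42 mm wide, floor z = 4, for a tall thing; low things at x = 5 to 10, finger room only before and behind.
- press_stand: pressing stand: round aluminium disc 104 mm across, 14 mm high, fixed to the bench. Origin: centre of its underside. In its middle a round recess 63 mm across and 6 mm deep (floor 8 mm above the bench) takes the specimen holder, whose top then stands 27 mm above the bench.
- spill_tray: low steel spill tray, 88 mm (x) x 170 mm (y), fixed in front of the black tear tester (instrument up to 0.4 m tall between organiser and pressing stand, go round its front). Origin: centre of its underside; floor 3 mm thick, rim 12 mm high and 3 mm thick. Place to stand things aside.
There are look-alikes about, which are no part of the job. What is meant by the part that bears glue_stick_mid is not purple or turquoise, and is the smaller of those in its own colour.

How it is judged:
By the outcome, as a careful person would: the job done as asked, in the order asked, and still so for the second after the job is handed in, with the robot touching nothing.
It also fails if it takes over 141 s, if anything falls off the work surface, if the arm or the gripper's body presses on something with over 40 N, if the wrist force passes 120 N, or if a joint passes its speed limit or range.

## Working session

There is one attempt and no reset: what is moved stays moved. The work goes in short steps, Python scripts to look and compute and a tool call to move; the robot and the scene stay as the last step left them, time stands still between calls to the robot, and variables do not carry over. Pictures are saved under pics/ and viewed, at most 14 in all, crops included, and the job is handed in when it is done.

Besides the shell and the picture viewer there is one more tool, called after "Call:" by a JSON object that holds its "api" and its "payload". carry_out: Moves the arm, as the interface text tells. Its arguments: {"type":"object","properties":{"commands":{"type":"array","items":{"type":"array"}},"squeeze":{"type":"number"}},"required":["commands"]}

```bash
ls; mkdir -p pics; cat > h.py <<'E'
import numpy as np, cv2
from station import readout, eyes, hand_in, boxes_of, trace, arm
def cal(n):
    c=eyes.get_calibration(n); f=200/np.tan(np.radians(c["fov_y"])/2)
    K=np.array([[f,0,c["cx"]],[0,f,c["cy"]],[0,0,1.]])
    return K,np.array(c["dist_coeffs"],float),np.array(c["rvec"],float),np.array(c["tvec"],float)
def back(C,px,z):
    K,d,r,t=C; R=cv2.Rodrigues(r)[0]
    p=cv2.undistortPoints(np.array(px,float).reshape(-1,1,2),K,d).reshape(-1,2)
    o=-R.T@t; v=np.c_[p,np.ones(len(p))]@R
    return o+v*((z-o[2])/v[:,2])[:,None]
def proj(C,P):
    K,d,r,t=C; return cv2.projectPoints(np.array(P,float).reshape(-1,1,3),r,t,K,d)[0].reshape(-1,2)
def save(im,n): cv2.imwrite("pics/"+n,im[:,:,::-1])
E
python3 - <<'E'
from h import *
s=readout.state(); print(s, arm.grasp_offset)
for n in ["scene","top"]:
    im=eyes.get_image(n); save(im,n+"1.png"); C=cal(n); print(n,[x.round(3).tolist() for x in C])
    for q in ["amber_bottle_mid","white_bottle_mid","glue_stick_mid","holder_mid","weight_mid","linen_tester_mid","organiser","press_stand","spill_tray"]:
        print(q,[(np.round(b["extent"]).tolist(),round(b["confidence"],2)) for b in boxes_of(q,n)])
E
```

```text
pics
{'time': 0.0, 'q': array([-1.37132839e+00,  5.28122637e-02,  1.40171248e+00, -1.81111286e-05,
        1.68858692e+00, -7.02913644e-02]), 'dq': array([ 0.00189209,  0.00118276, -0.00035328,  0.00010218, -0.00045586,
        0.00116409]), 'effort': array([-1.99248548e-04, -3.81667829e+01, -3.60188949e+01, -9.34408331e-05,
        6.11927346e-03,  7.13228090e-06]), 'position': array([ 0.13987553, -0.50571903,  0.23049143]), 'eef_rot': array([-3.14007613e+00, -8.87409469e-05,  2.69757118e-01]), 'wrist_force': array([-0.15324777, -1.06289787,  0.06426614]), 'moment': array([ 0.01866141, -0.03030555,  0.07740345]), 'finger_force': 0.0, 'gripper_width': 0.08533776524334387} 0.0187
scene [[[427.483, 0.0, 324.458], [0.0, 427.483, 198.465], [0.0, 0.0, 1.0]], [-0.059, 0.0, 0.0, 0.0, 0.0], [0.719, -2.7, 0.998], [0.458, 0.175, 1.361]]
amber_bottle_mid [([258.0, 274.0, 12.0, 14.0], 0.49)]
white_bottle_mid [([282.0, 233.0, 12.0, 16.0], 0.66), ([252.0, 253.0, 17.0, 12.0], 0.27)]
glue_stick_mid [([288.0, 263.0, 14.0, 30.0], 0.93), ([266.0, 294.0, 17.0, 31.0], 0.68), ([268.0, 244.0, 12.0, 23.0], 
[... 375 characters left out ...]
[[511.027, 0.0, 324.39], [0.0, 511.027, 201.091], [0.0, 0.0, 1.0]], [-0.16, 0.0, 0.0, 0.0, 0.0], [2.119, -2.181, 0.122], [0.085, 0.51, 1.505]]
amber_bottle_mid [([204.0, 204.0, 16.0, 16.0], 0.42)]
white_bottle_mid [([437.0, 188.0, 33.0, 31.0], 0.48)]
glue_stick_mid [([175.0, 234.0, 22.0, 10.0], 0.81), ([212.0, 229.0, 19.0, 15.0], 0.66), ([253.0, 233.0, 14.0, 9.0], 0.59)]
holder_mid [([224.0, 183.0, 19.0, 19.0], 0.7), ([203.0, 185.0, 12.0, 16.0], 0.6)]
weight_mid [([252.0, 178.0, 12.0, 18.0], 0.49)]
linen_tester_mid [([200.0, 186.0, 17.0, 12.0], 0.61)]
organiser [([191.0, 162.0, 82.0, 60.0], 0.94)]
press_stand [([438.0, 188.0, 33.0, 31.0], 0.7)]
spill_tray [([353.0, 221.0, 57.0, 27.0], 0.87)]
```

```bash
python3 - <<'E'
import cv2,numpy as np
a=cv2.imread("pics/scene1.png");b=cv2.imread("pics/top1.png")
cv2.imwrite("pics/s1c.png",cv2.resize(a[100:350,150:450],(720,600),interpolation=3))
cv2.imwrite("pics/t1c.png",cv2.resize(b[130:290,150:490],(800,376),interpolation=3))
E
```

```text
(no output)
```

View pics/s1c.png

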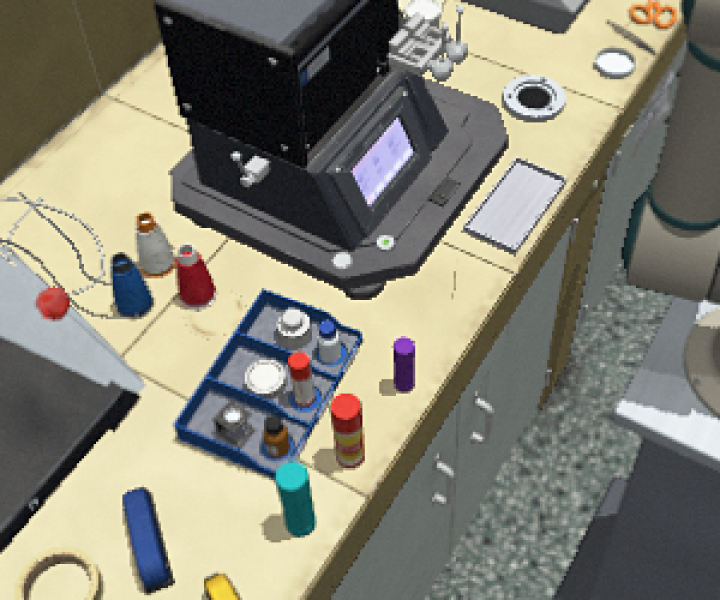

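View pics/t1c.png

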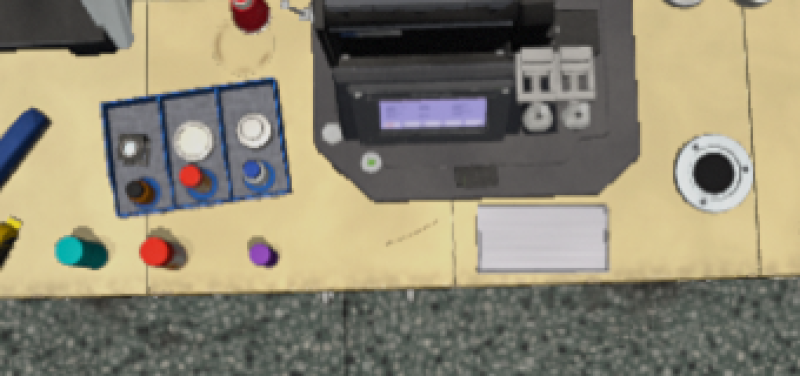

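The pictures show the organiser (crop ~(103–291, 80–216)) with three lanes. The tester is behind amber (left in top view), the holder is behind the red-capped glue stick (middle), and the weight is behind the white bottle (right).

Look-alikes for the glue stick, in full top pixels:
- the small red stick in the pocket (231,206)
- the big red stick in front (216,237)
- the purple one (261,238)
- the turquoise one (180,236)

I choose the small red one in the middle pocket.

```bash
python3 - <<'E'
from h import *
b=cv2.imread("pics/top1.png"); cv2.imwrite("pics/t1z.png",cv2.resize(b[155:255,165:290],(750,600),interpolation=2))
C=cal("top")
f=lambda p:(np.array(p,float)/2.353+[150,130])
def o(n,p,z): print(n,back(C,[f(p)],z)[0].round(3))
for p,z in (((103,103),.04),((276,80),.04),((291,192),.022),((120,216),.022)): o("org",p,z)
o("glue",(190,176),.095);o("white",(255,170),.07);o("amber",(138,188),.07);o("holder",(193,141),.029);o("weight",(254,130),.05);o("lt",(132,148),.05)
o("stand",(713,173),.014)
o("stand hole",(714,173),.010)
for p in((478,206),(608,206),(608,271),(478,271)): o("tray",p,.012)
o("purple",(262,250),.08);o("bigred",(155,250),.1);o("teal",(75,250),.1)
for p in((313,150),(375,200),(602,195),(638,150)): o("tester base",p,.03)
for p in((335,135),(517,142)): o("tester panel",p,.1)
for p in((0,296),(790,275)): o("edge",p,0)
K,d,r,t=C; print("cam",-cv2.Rodrigues(r)[0].T@t)
C=cal("wrist");R=cv2.Rodrigues(C[2])[0]; c=-R.T@C[3]; print(C[0],C[1],"cam",c,"axes",R.round(3).tolist())
E
```

```text
org [0.607 0.468 0.04 ]
org [0.63  0.241 0.04 ]
org [0.486 0.225 0.022]
org [0.461 0.45  0.022]
glue [0.501 0.342 0.095]
white [0.51  0.265 0.07 ]
amber [0.491 0.414 0.07 ]
holder [0.555 0.351 0.029]
weight [0.564 0.269 0.05 ]
lt [0.545 0.427 0.05 ]
stand [ 0.495 -0.323  0.014]
stand hole [ 0.496 -0.325  0.01 ]
tray [ 0.462 -0.015  0.012]
tray [ 0.457 -0.183  0.012]
tray [ 0.373 -0.18   0.012]
tray [ 0.378 -0.012  0.012]
purple [0.409 0.256 0.08 ]
bigred [0.411 0.386 0.1  ]
teal [0.413 0.486 0.1  ]
tester base [0.538 0.195 0.03 ]
tester base [0.472 0.117 0.03 ]
tester base [ 0.469 -0.174  0.03 ]
tester base [ 0.526 -0.223  0.03 ]
tester panel [0.546 0.161 0.1  ]
tester panel [ 0.531 -0.062  0.1  ]
edge [0.361 0.619 0.   ]
edge [ 0.359 -0.422  0.   ]
cam [0.31805872 0.05307104 1.55831838]
[[301.67611676   0.         323.34323739]
 [  0.         301.67611676 198.93522521]
 [  0.           0.           1.        ]] [-0.00961798  0.          0.          0.          0.        ] cam [ 0.21145387 -0.48667626  0.37453945] axes [[0.268, -0.964, 0.0], [-0.923, -0.256, 0.287], [-0.276, -0.077, -0.958]]
```

View pics/t1z.png

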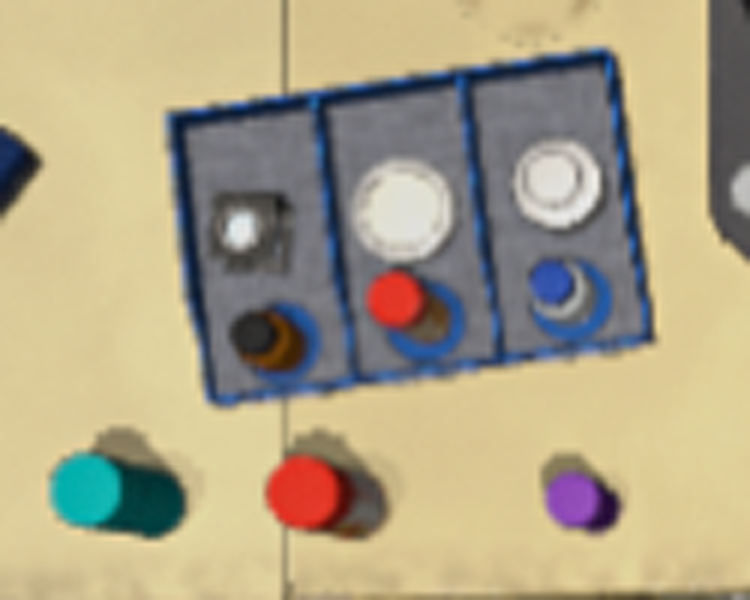

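The crop confirms the small red-capped stick in the middle pocket (cap ~(395,298)), with the big red one outside at (305,490). The coarse poses agree: organiser centre ≈(0.546, 0.346), yaw ≈6°. First I turn the tool to yaw ≈96° so it grips along the organiser's x, and go to look at the stand.

Call:
{"api": "carry_out", "payload": {"commands": [[[0,0,0],-6.7,85],[[0,0,0],-6.7,85],[[0,0,0],-6.7,85],[[0,0,0],-6.7,85],[[0,0,0],-6.7,85],[[0,0,0],-6.7,85]], "squeeze": 40}}

```text
time: 1.5
position: [0.14, -0.506, 0.2313]
eef_rot: [3.142, 0.0, 0.977]
wrist_force: [1.1, 0.2, -0.7]
gripper_width: 0.085
finger_force: 0.0
```

Call:
{"api": "carry_out", "payload": {"commands": [[[0,0,0],-6.7,85],[[0,0,0],-6.7,85],[[0,0,0],-6.7,85],[[0,0,0],-6.7,85],[[0,0,0],-6.7,85],[[0,0,0],-6.7,85]]}}

```text
time: 2.0
position: [0.14, -0.506, 0.2313]
eef_rot: [3.142, 0.0, 1.679]
wrist_force: [0.2, -0.2, 0.2]
gripper_width: 0.085
finger_force: 0.0
```

Call:
{"api": "carry_out", "payload": {"commands": [[[17.6,30,0],0,85],[[17.6,30,0],0,85],[[17.6,30,0],0,85],[[17.6,30,0],0,85],[[17.6,30,0],0,85]]}}

```text
time: 2.42
position: [0.2812, -0.4021, 0.2314]
eef_rot: [3.141, 0.0, 1.673]
wrist_force: [0.4, -0.4, 0.2]
gripper_width: 0.0851
finger_force: 0.0
```

Call:
{"api": "carry_out", "payload": {"commands": [[[17.6,30,0],0,85],[[17.6,30,0],0,85],[[17.6,30,0],0,85],[[17.6,30,0],0,85],[[17.6,30,0],0,85],[[0,0,0],0,85],[[0,0,0],0,85]]}}

```text
time: 3.0
position: [0.4214, -0.2993, 0.2311]
eef_rot: [-3.141, -0.0, 1.676]
wrist_force: [0.2, 0.2, 0.6]
gripper_width: 0.0849
finger_force: 0.0
```

```bash
python3 - <<'E'
from h import *
C=cal("wrist"); im=eyes.get_image("wrist"); save(im,"w1.png")
for b in trace("press_stand","wrist"):
    print(np.round(b["extent"]),b["confidence"])
    m=b["region"].astype(np.uint8); c=max(cv2.findContours(m,0,1)[0],key=cv2.contourArea).reshape(-1,2)
    P=back(C,c,.012)[:,:2]; (x,y),r=cv2.minEnclosingCircle(P.astype(np.float32)); print("outer",x,y,r)
E
```

```text
[338. 154.  84.  80.] 0.69
outer 0.49786463379859924 -0.32350093126296997 0.05355033278465271
```

View pics/w1.png

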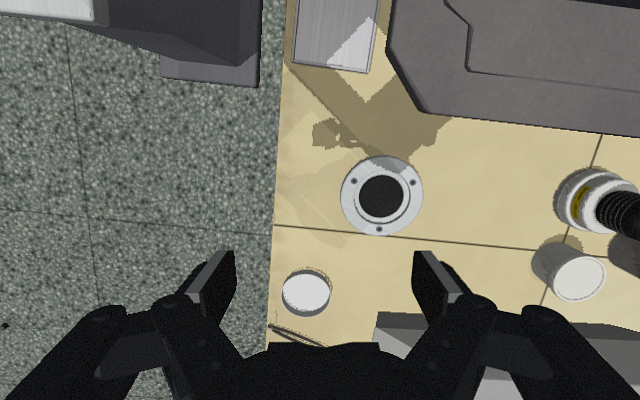

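Call:
{"api": "carry_out", "payload": {"commands": [[[33,0,0],0,85],[[33,0,0],0,85],[[33,0,0],0,85],[[33,0,0],0,85],[[33,0,0],0,85],[[33,0,0],0,85],[[33,0,0],0,85],[[33,0,0],0,85]]}}

```text
time: 3.77
position: [0.3927, -0.0375, 0.2315]
eef_rot: [3.141, 0.001, 1.67]
wrist_force: [0.3, -0.0, -1.1]
gripper_width: 0.0849
finger_force: 0.0
```

Call:
{"api": "carry_out", "payload": {"commands": [[[33,7,0],0,85],[[33,7,0],0,85],[[33,10,0],0,85],[[33,10,0],0,85],[[33,10,0],0,85],[[33,10,0],0,85],[[33,10,0],0,85],[[33,10,0],0,85]]}}

```text
time: 4.43
position: [0.4406, 0.2329, 0.2315]
eef_rot: [3.141, 0.0, 1.671]
wrist_force: [0.6, 0.0, 0.3]
gripper_width: 0.0854
finger_force: 0.0
```

Call:
{"api": "carry_out", "payload": {"commands": [[[10,10,0],0,85],[[10,10,0],0,85],[[0,0,0],0,85],[[0,0,0],0,85]]}}

```text
time: 4.77
position: [0.4583, 0.2533, 0.231]
eef_rot: [-3.141, 0.001, 1.672]
wrist_force: [-0.7, -0.4, -0.1]
gripper_width: 0.0849
finger_force: 0.0
```

The wrist view shows the stand at (381,196), black recess empty, at about (0.497, -0.323); its radius matches 52 mm. Now a close look at the organiser.

```bash
python3 - <<'E'
from h import *
C=cal("wrist"); im=eyes.get_image("wrist"); save(im,"w2.png")
np.save("C2.npy",np.array(list(C),dtype=object),allow_pickle=True)
for q in ["organiser","glue_stick_mid","white_bottle_mid","holder_mid","weight_mid","amber_bottle_mid"]:
  for b in trace(q,"wrist"):
    e=b["extent"]; print(q,np.round(e),round(b["confidence"],2))
    m=b["region"].astype(np.uint8); c=max(cv2.findContours(m,0,1)[0],key=cv2.contourArea)
    if q in("holder_mid",): (u,v),r=cv2.minEnclosingCircle(c); print(back(C,[(u,v)],.029).round(4))
E
```

```text
organiser [343.   0. 159. 199.] 0.77
glue_stick_mid [356.  77.  45.  36.] 0.73
glue_stick_mid [254. 151.  39.  36.] 0.72
white_bottle_mid [359. 149.  28.  32.] 0.62
holder_mid [395.  69.  55.  53.] 0.71
[[0.5558 0.3531 0.029 ]]
weight_mid [394. 145.  49.  43.] 0.62
amber_bottle_mid [355.   0.  36.  36.] 0.56
```

View pics/w2.png

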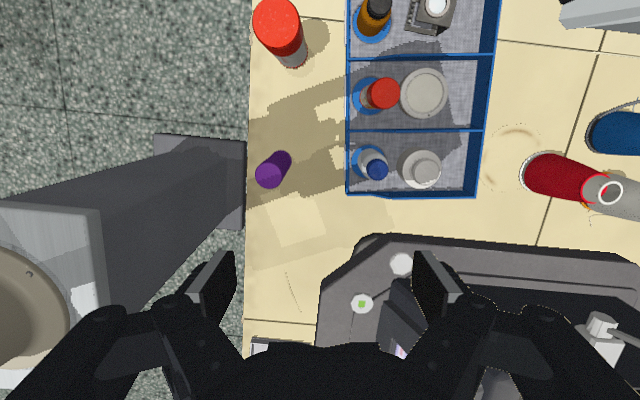

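```bash
python3 - <<'E'
from h import *
from scipy.optimize import least_squares
C=np.load("C2.npy",allow_pickle=True); C=[np.array(c,float) for c in C]
for n,p,z in(("glue",(384.5,93),.095),("white",(376.5,169.5),.07),("holder",(424,92.5),.029),("knob",(426,166),.056),("amber",(378,1),.07)):
    print(n,back(C,[p],z)[0].round(4))
# organiser: corners on outline
pts=[((478,197),(.075,-.1155,.04)),((347,195),(-.075,-.1155,.022)),((484,130),(.075,-.038,.04)),((347,130),(-.075,-.038,.022)),((348,58),(-.075,.038,.022)),((494,54),(.075,.038,.04))]
uv=np.array([p for p,_ in pts],float);L=np.array([l for _,l in pts])
def f(v):
    c,s=np.cos(v[2]),np.sin(v[2]); W=np.c_[v[0]+c*L[:,0]-s*L[:,1],v[1]+s*L[:,0]+c*L[:,1],L[:,2]]
    return (proj(C,W)-uv).ravel()
r=least_squares(f,[.546,.346,.105]);v=r.x;print(v,np.degrees(v[2]),r.fun.round(1))
c,s=np.cos(v[2]),np.sin(v[2])
for l in((-.047,0),(-.047,-.076),(.0075,0),(.0075,-.076)): print(l,round(v[0]+c*l[0]-s*l[1],4),round(v[1]+s*l[0]+c*l[1],4))
E
```

```text
glue [0.504  0.3443 0.095 ]
white [0.5122 0.2719 0.07  ]
holder [0.5587 0.3536 0.029 ]
knob [0.567  0.2786 0.056 ]
amber [0.4907 0.4215 0.07  ]
[0.55060559 0.35116412 0.11946288] 6.844718717360674 [-1.2  1.  -0.9  0.8  1.9 -0.5 -0.6  0.6 -1.3  0.1  1.9 -1.1]
(-0.047, 0) 0.5039 0.3456
(-0.047, -0.076) 0.513 0.2701
(0.0075, 0) 0.5581 0.3521
(0.0075, -0.076) 0.5671 0.2766
```

Call:
{"api": "carry_out", "payload": {"commands": [[[21.4,14,0],-1,65],[[21.4,14,0],0,65],[[21.4,14,0],0,65],[[21.4,14,0],0,65],[[0,0,30],0,65],[[0,0,30],0,65],[[0,0,30],0,65],[[0,0,0],0,65]]}}

```text
time: 5.78
position: [0.501, 0.3441, 0.1338]
eef_rot: [-3.131, 0.005, 1.691]
wrist_force: [0.3, -1.6, -3.0]
gripper_width: 0.0652
finger_force: 0.0
```

Call:
{"api": "carry_out", "payload": {"commands": [[[0,0,0],0,65],[[0,0,30],0,65],[[0,0,30],0,65],[[0,0,25],0,65],[[0,0,0],0,65],[[0,0,0],0,65],[[0,0,0],0,65]]}}

```text
time: 6.37
position: [0.5054, 0.3468, 0.0601]
eef_rot: [3.137, -0.002, 1.69]
wrist_force: [0.3, 0.1, 0.8]
gripper_width: 0.065
finger_force: 0.0
```

Call:
{"api": "carry_out", "payload": {"commands": [[[0,0,12],0,65],[[0,0,0],0,0],[[0,0,0],0,0],[[0,0,0],0,0],[[0,0,0],0,0],[[0,0,0],0,0],[[0,0,0],0,0],[[0,0,0],0,0]], "squeeze": 40}}

```text
time: 7.03
position: [0.504, 0.3461, 0.0448]
eef_rot: [3.141, -0.0, 1.691]
wrist_force: [-0.6, -0.1, 3.0]
gripper_width: 0.0257
finger_force: 39.4
```

Call:
{"api": "carry_out", "payload": {"commands": [[[0,0,0],0,0],[[0,0,0],0,0],[[0,0,-20],0,0],[[0,0,-30],0,0],[[0,0,-30],0,0],[[0,0,-30],0,0],[[0,0,-30],0,0],[[0,0,-10],0,0]]}}

```text
time: 7.7
position: [0.505, 0.3465, 0.1994]
eef_rot: [3.135, -0.003, 1.69]
wrist_force: [0.3, 0.0, 0.9]
gripper_width: 0.0254
finger_force: 39.4
```

Call:
{"api": "carry_out", "payload": {"commands": [[[-27,-20,0],0,0],[[-27,-20,0],0,0],[[-27,-20,0],0,0],[[-27,-20,0],0,0],[[-27,-20,0],0,0],[[-33,-4,0],0,0],[[-33,-4,0],0,0],[[-33,-4,0],0,0]]}}

```text
time: 8.37
position: [0.4197, 0.0988, 0.1933]
eef_rot: [-3.141, 0.0, 1.691]
wrist_force: [-0.1, -0.1, 0.3]
gripper_width: 0.0256
finger_force: 39.5
```

Call:
{"api": "carry_out", "payload": {"commands": [[[-33,-4,0],0,0],[[-33,-4,0],0,0],[[-33,-4,0],0,0],[[-33,-4,0],0,0],[[0,0,0],0,0],[[0,0,0],0,0]]}}

```text
time: 8.87
position: [0.42, -0.034, 0.1933]
eef_rot: [-3.14, -0.0, 1.687]
wrist_force: [-0.5, 0.4, 0.1]
gripper_width: 0.0255
finger_force: 39.5
```

```bash
python3 - <<'E'
from h import *
print(readout.state()["position"],readout.state()["eef_rot"])
C=cal("wrist"); im=eyes.get_image("wrist"); save(im,"w3.png")
for b in trace("spill_tray","wrist"):
    e=b["extent"]; print(np.round(e),round(b["confidence"],2))
    c=max(cv2.findContours(b["region"].astype(np.uint8),0,1)[0],key=cv2.contourArea).reshape(-1,2)
    P=back(C,c,.012)[:,:2]; print(cv2.minAreaRect(P.astype(np.float32)),P.min(0),P.max(0))
print(proj(C,[(.46,-.013,.012),(.46,-.183,.012),(.375,-.183,.012),(.375,-.013,.012)]))
E
```

```text
[ 0.41998784 -0.03397564  0.19330648] [-3.14016553e+00 -4.70075622e-04  1.68702860e+00]
[277. 152.  90.  94.] 0.94
((0.42055344581604004, -0.06635577976703644), (0.11340146511793137, 0.08821817487478256), 88.63780212402344) [ 0.37541154 -0.12202125] [ 0.46529127 -0.00907122]
[[361.3454927  163.12059941]
 [340.45514193 297.57127904]
 [272.33782711 290.5604395 ]
 [283.1758995  153.93205959]]
```

View pics/w3.png

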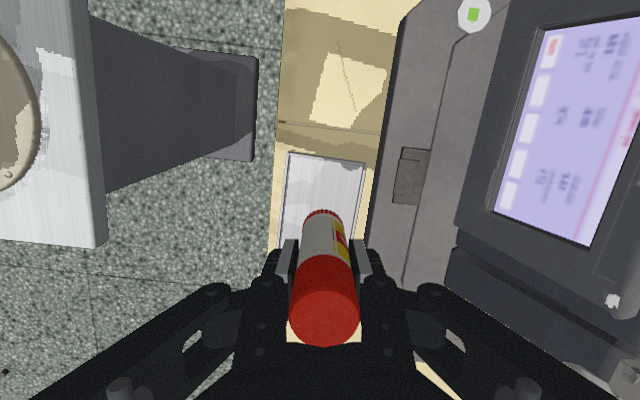

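The view shows the glue stick held upright (320,300) and the empty tray, its far end at about (325,158). Lowering at (0.42, -0.135).

Call:
{"api": "carry_out", "payload": {"commands": [[[-33,-4,0],0,0],[[-33,-4,0],0,0],[[-33,-4,0],0,0],[[-1,0,25],0,0],[[0,0,35],0,0],[[0,0,35],0,0],[[0,0,35],0,0],[[0,0,10],0,0]]}}

```text
time: 9.63
position: [0.4176, -0.131, 0.0488]
eef_rot: [-3.134, -0.005, 1.693]
wrist_force: [-0.5, 0.2, -0.9]
gripper_width: 0.0256
finger_force: 39.5
```

Call:
{"api": "carry_out", "payload": {"commands": [[[0,0,4],0,0],[[0,0,3],0,0],[[0,0,0],0,0],[[0,0,0],0,0]]}}

```text
time: 9.97
position: [0.4217, -0.1338, 0.0493]
eef_rot: [3.139, 0.002, 1.691]
wrist_force: [0.7, 0.4, -0.4]
gripper_width: 0.0258
finger_force: 39.5
```

Call:
{"api": "carry_out", "payload": {"commands": [[[0,0,2.5],0,0],[[0,0,2],0,0],[[0,0,0],0,0],[[0,0,0],0,0]]}}

```text
time: 10.3
position: [0.4212, -0.1338, 0.0438]
eef_rot: [3.14, 0.001, 1.69]
wrist_force: [0.1, 0.1, 5.0]
gripper_width: 0.0256
finger_force: 39.7
```

Call:
{"api": "carry_out", "payload": {"commands": [[[0,0,0],0,60],[[0,0,0],0,60],[[0,0,0],0,60],[[0,0,-15],0,60],[[0,0,-35],0,60],[[0,0,-35],0,60],[[0,0,-35],0,60],[[0,0,-25],0,60]]}}

```text
time: 10.97
position: [0.4208, -0.1337, 0.1909]
eef_rot: [3.139, 0.001, 1.69]
wrist_force: [-0.0, -0.9, 0.3]
gripper_width: 0.06
finger_force: 0.0
```

Call:
{"api": "carry_out", "payload": {"commands": [[[33,4,0],0,60],[[33,4,0],0,60],[[33,4,0],0,60],[[33,4,0],0,60],[[33,4,0],0,60],[[33,4,0],0,60],[[33,4,0],0,60],[[32,4,0],0,60]]}}

```text
time: 11.63
position: [0.4203, 0.1331, 0.1876]
eef_rot: [-3.141, 0.0, 1.691]
wrist_force: [0.2, 0.1, 0.9]
gripper_width: 0.0602
finger_force: 0.0
```

Call:
{"api": "carry_out", "payload": {"commands": [[[26,21.5,0],0,60],[[26,21.5,0],0,60],[[26,21.5,0],0,60],[[26,21.5,0],0,60],[[25,21.5,0],0,60],[[0,0,0],0,60],[[0,0,0],0,60]]}}

```text
time: 12.22
position: [0.512, 0.2732, 0.1859]
eef_rot: [-3.139, 0.001, 1.692]
wrist_force: [0.0, -0.6, 0.5]
gripper_width: 0.0599
finger_force: 0.0
```

```bash
python3 - <<'E'
from h import *
s=readout.state();print(s["position"],s["eef_rot"])
C=cal("wrist"); im=eyes.get_image("wrist"); save(im,"w4.png")
print(proj(C,[(.5125,.271,.07),(.567,.277,.035),(.558,.353,.029)]))
E
```

```text
[0.51196709 0.27315579 0.18589331] [-3.13850918e+00  1.15861786e-03  1.69206168e+00]
[[322.66407827 195.90432647]
 [377.36175555 186.92036699]
 [380.75807489 107.48225025]]
```

View pics/w4.png

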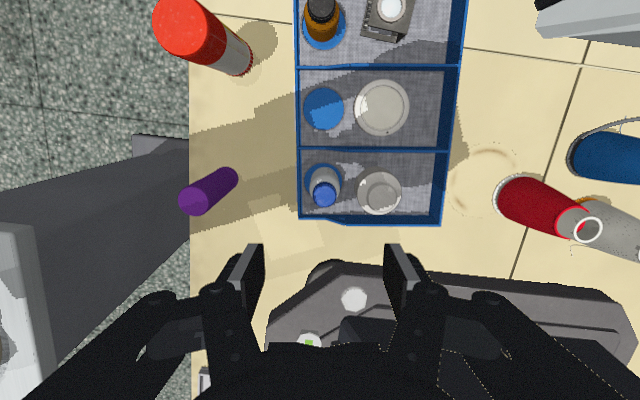

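White cap is at (324,194), agreeing with my estimate to 2 px. The empty middle pocket is at (323,107), and holder and weight stand at (382,108) and (379,192). Descending on the bottle.

Call:
{"api": "carry_out", "payload": {"commands": [[[-1,0,30],0,46],[[0,0,35],0,46],[[0,0,35],0,46],[[0,0,30],0,46],[[0,0,12],0,46],[[0,0,0],0,46],[[0,0,0],0,46],[[0,0,0],0,46]]}}

```text
time: 12.93
position: [0.5137, 0.2717, 0.0488]
eef_rot: [3.137, -0.001, 1.69]
wrist_force: [0.6, -0.3, 0.3]
gripper_width: 0.046
finger_force: 0.0
```

Call:
{"api": "carry_out", "payload": {"commands": [[[0,0,6],0,46],[[0,0,0],0,0],[[0,0,0],0,0],[[0,0,0],0,0],[[0,0,0],0,0],[[0,0,0],0,0],[[0,0,0],0,0],[[0,0,0],0,0]]}}

```text
time: 13.6
position: [0.5127, 0.2716, 0.0408]
eef_rot: [3.14, -0.0, 1.69]
wrist_force: [-0.3, -0.6, 5.6]
gripper_width: 0.0262
finger_force: 39.4
```

Call:
{"api": "carry_out", "payload": {"commands": [[[0,0,-20],0,0],[[0,0,-30],0,0],[[0,0,-30],0,0],[[0,0,-30],0,0],[[0,0,-30],0,0],[[0,0,-10],0,0],[[0,0,0],0,0]]}}

```text
time: 14.18
position: [0.5134, 0.2719, 0.1929]
eef_rot: [3.136, -0.002, 1.691]
wrist_force: [-0.2, -1.1, -0.1]
gripper_width: 0.0264
finger_force: 39.5
```

```bash
python3 - <<'E'
from h import *
im=eyes.get_image("wrist"); save(cv2.resize(im[170:370,200:440],(720,600),interpolation=cv2.INTER_CUBIC),"w5.png")
E
```

```text
(no output)
```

View pics/w5.png

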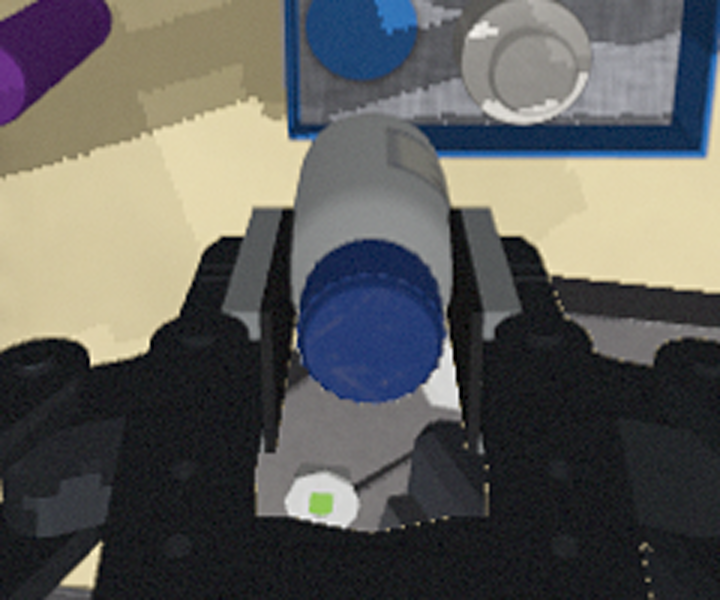

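The bottle hangs upright between the pads, blue cap at crop (370,340). Carry it to the tray.

Call:
{"api": "carry_out", "payload": {"commands": [[[-26,-22,0],0,0],[[-26,-22,0],0,0],[[-26,-22,0],0,0],[[-26,-22,0],0,0],[[-26,-22,0],0,0],[[-31,-3.7,0],0,0],[[-31,-3.7,0],0,0],[[-31,-3.7,0],0,0]]}}

```text
time: 14.9
position: [0.4171, 0.0343, 0.187]
eef_rot: [-3.138, -0.0, 1.691]
wrist_force: [0.6, 0.4, -1.9]
gripper_width: 0.026
finger_force: 39.6
```

Call:
{"api": "carry_out", "payload": {"commands": [[[-31,-3.7,0],0,0],[[-31,-3.7,0],0,0],[[-31,-3.7,0],0,0],[[0,0,30],0,0],[[0,0,35],0,0],[[0,0,35],0,0],[[0,0,32],0,0],[[0,0,0],0,0]]}}

```text
time: 15.57
position: [0.4127, -0.0569, 0.0491]
eef_rot: [-3.126, -0.005, 1.69]
wrist_force: [-1.6, 1.5, -1.8]
gripper_width: 0.0267
finger_force: 39.7
```

Call:
{"api": "carry_out", "payload": {"commands": [[[0,0,6],0,0],[[0,0,0],0,0],[[0,0,0],0,0],[[0,0,0],0,0]]}}

```text
time: 15.9
position: [0.4198, -0.0584, 0.0535]
eef_rot: [3.139, 0.001, 1.691]
wrist_force: [0.7, -0.4, -1.1]
gripper_width: 0.0261
finger_force: 39.7
```

Call:
{"api": "carry_out", "payload": {"commands": [[[0,0,8],0,0],[[0,0,3],0,0],[[0,0,0],0,0],[[0,0,0],0,0],[[0,0,1.5],0,0],[[0,0,0],0,0],[[0,0,0],0,0]]}}

```text
time: 16.48
position: [0.4191, -0.0583, 0.0398]
eef_rot: [3.141, 0.0, 1.69]
wrist_force: [-0.5, 0.3, 3.3]
gripper_width: 0.0264
finger_force: 40.1
```

Call:
{"api": "carry_out", "payload": {"commands": [[[0,0,0],0,60],[[0,0,0],0,60],[[0,0,0],0,60],[[0,0,-15],0,70],[[0,0,-35],0,85],[[0,0,-35],0,85],[[0,0,-35],0,85],[[0,0,-15],0,85]]}}

```text
time: 17.15
position: [0.4201, -0.0585, 0.1792]
eef_rot: [3.135, 0.002, 1.691]
wrist_force: [0.1, -0.7, -0.0]
gripper_width: 0.085
finger_force: 0.0
```

Call:
{"api": "carry_out", "payload": {"commands": [[[31,3.7,0],0,85],[[31,3.7,0],0,85],[[31,3.7,0],0,85],[[31,3.7,0],0,85],[[31,3.7,0],0,85],[[31,3.7,0],0,85]]}}

```text
time: 17.65
position: [0.4182, 0.1307, 0.1742]
eef_rot: [3.141, 0.0, 1.69]
wrist_force: [0.8, -0.5, 0.5]
gripper_width: 0.0848
finger_force: 0.0
```

Call:
{"api": "carry_out", "payload": {"commands": [[[29,23.3,0],0,85],[[29,23.3,0],0,85],[[29,23.3,0],0,85],[[29,23.3,0],0,85],[[29,23.3,0],0,85],[[29,23.3,0],0,85],[[0,0,0],0,85],[[0,0,0],0,85]]}}

```text
time: 18.32
position: [0.5364, 0.3197, 0.1717]
eef_rot: [-3.138, 0.001, 1.692]
wrist_force: [-0.3, 0.1, 0.4]
gripper_width: 0.0847
finger_force: 0.0
```

```bash
python3 - <<'E'
from h import *
s=readout.state();print(s["position"],s["eef_rot"])
C=cal("wrist"); im=eyes.get_image("wrist"); save(im,"w6.png")
for q,z in(("holder_mid",.029),("weight_mid",.030)):
  for b in trace(q,"wrist")[:2]:
    c=max(cv2.findContours(b["region"].astype(np.uint8),0,1)[0],key=cv2.contourArea)
    P=back(C,c.reshape(-1,2),z)[:,:2]; print(q,np.round(b["extent"]),b["confidence"],cv2.minEnclosingCircle(P.astype(np.float32)),((P.min(0)+P.max(0))/2).round(4))
E
```

```text
[0.53643966 0.31966957 0.17167489] [-3.13804890e+00  1.49708033e-03  1.69220125e+00]
holder_mid [322. 125.  60.  61.] 0.78 ((0.5583946704864502, 0.3538578748703003), 0.0266494769603014) [0.5586 0.3537]
weight_mid [326. 206.  49.  53.] 0.64 ((0.5693304538726807, 0.27372676134109497), 0.02762524224817753) [0.5693 0.2736]
```

View pics/w6.png

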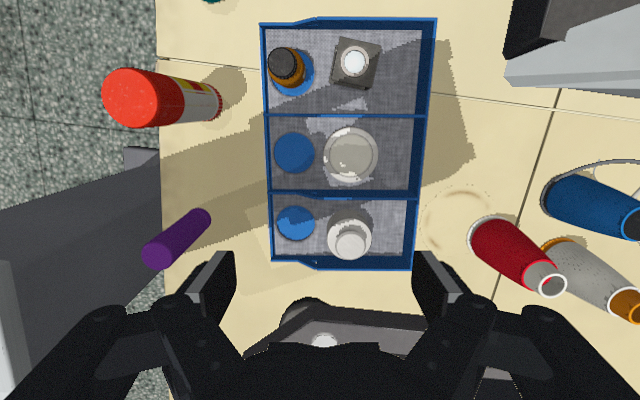

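Holder at (350,155) measures (0.558, 0.3535) with 26.6 mm radius; both pockets in front are empty; weight at (349,235). Going down on the holder.

Call:
{"api": "carry_out", "payload": {"commands": [[[15.5,13,0],0,76],[[15.5,13,0],0,76],[[0,0,30],0,76],[[0,0,35],0,76],[[0,0,35],0,76],[[0,0,20],0,76],[[0,0,0],0,76],[[0,0,0],0,76]]}}

```text
time: 19.13
position: [0.5584, 0.3515, 0.0548]
eef_rot: [-3.141, 0.0, 1.69]
wrist_force: [-0.5, -0.5, 1.0]
gripper_width: 0.0759
finger_force: 0.0
```

Call:
{"api": "carry_out", "payload": {"commands": [[[0,0,0],0,76],[[0,0,0],0,76],[[0,0,0],0,76]]}}

```text
time: 19.38
position: [0.5598, 0.3529, 0.0571]
eef_rot: [3.138, -0.002, 1.69]
wrist_force: [0.5, -0.4, 0.2]
gripper_width: 0.0759
finger_force: 0.0
```

Call:
{"api": "carry_out", "payload": {"commands": [[[0,-1,20],0,76],[[0,0,14],0,76],[[0,0,0],0,76],[[0,0,0],0,76],[[0,0,0],0,76]]}}

```text
time: 19.8
position: [0.558, 0.3525, 0.0209]
eef_rot: [3.141, -0.0, 1.69]
wrist_force: [-0.1, 0.2, -0.3]
gripper_width: 0.0764
finger_force: 0.0
```

Call:
{"api": "carry_out", "payload": {"commands": [[[0,0,8],0,76],[[0,0,4],0,76],[[0,0,0],0,76],[[0,0,0],0,30],[[0,0,0],0,30],[[0,0,0],0,30],[[0,0,0],0,30],[[0,0,0],0,30]], "squeeze": 60}}

```text
time: 20.47
position: [0.5582, 0.3526, 0.0091]
eef_rot: [3.14, -0.0, 1.691]
wrist_force: [-0.3, 0.0, 4.3]
gripper_width: 0.0497
finger_force: 62.7
```

Call:
{"api": "carry_out", "payload": {"commands": [[[0,0,0],0,30],[[0,0,0],0,30]]}}

```text
time: 20.63
position: [0.5581, 0.3526, 0.009]
eef_rot: [3.14, -0.0, 1.69]
wrist_force: [1.1, -0.0, 5.8]
gripper_width: 0.0498
finger_force: 62.8
```

The fingertips would hit the stand's rim (14 mm) with this low grip, so I'll regrip 5.5 mm higher.

Call:
{"api": "carry_out", "payload": {"commands": [[[0,0,0],0,60],[[0,0,0],0,60],[[0,0,-5.5],0,60],[[0,0,0],0,60],[[0,0,0],0,60],[[0,0,0],0,30],[[0,0,0],0,30],[[0,0,0],0,30]]}}

```text
time: 21.3
position: [0.5581, 0.3525, 0.0145]
eef_rot: [3.14, -0.0, 1.69]
wrist_force: [-0.2, -0.4, 5.3]
gripper_width: 0.0492
finger_force: 62.6
```

Call:
{"api": "carry_out", "payload": {"commands": [[[0,0,0],0,30],[[0,0,0],0,30],[[0,0,0],0,30],[[0,0,0],0,30]]}}

```text
time: 21.63
position: [0.5581, 0.3525, 0.0145]
eef_rot: [3.141, -0.0, 1.69]
wrist_force: [1.2, -0.2, 4.9]
gripper_width: 0.0491
finger_force: 62.7
```

Call:
{"api": "carry_out", "payload": {"commands": [[[0,0,-10],0,30],[[0,0,-25],0,30],[[0,0,-35],0,30],[[0,0,-35],0,30],[[0,0,-35],0,30],[[0,0,-35],0,30],[[0,0,0],0,30]]}}

```text
time: 22.22
position: [0.5597, 0.3536, 0.1983]
eef_rot: [3.13, -0.005, 1.691]
wrist_force: [0.4, 0.9, 0.1]
gripper_width: 0.0493
finger_force: 62.7
```

Call:
{"api": "carry_out", "payload": {"commands": [[[-26.5,-23.2,0],0,30],[[-26.5,-23.2,0],0,30],[[-26.5,-23.2,0],0,30],[[-26.5,-23.2,0],0,30],[[-26.5,-23.2,0],0,30],[[-26.5,-23.2,0],0,30],[[-26.5,-23.2,0],0,30]]}}

```text
time: 22.8
position: [0.417, 0.1475, 0.188]
eef_rot: [-3.14, 0.0, 1.691]
wrist_force: [-0.1, -0.1, -0.2]
gripper_width: 0.0491
finger_force: 62.7
```

Call:
{"api": "carry_out", "payload": {"commands": [[[-31.5,-3.8,0],0,30],[[-31.5,-3.8,0],0,30],[[-31.5,-3.8,0],0,30],[[-31.5,-3.8,0],0,30],[[-31.5,-3.8,0],0,30],[[-31.5,-3.8,0],0,30],[[-31.5,-3.8,0],0,30],[[-31.5,-3.8,0],0,30]]}}

```text
time: 23.47
position: [0.4178, -0.1064, 0.1884]
eef_rot: [-3.141, -0.0, 1.691]
wrist_force: [1.3, 0.4, -2.4]
gripper_width: 0.0495
finger_force: 62.9
```

Call:
{"api": "carry_out", "payload": {"commands": [[[-31.5,-3.8,0],0,30],[[-31.5,-3.8,0],0,30],[[-31.5,-3.8,0],0,30],[[-20,7,0],0,30],[[-20,7,0],0,30],[[0,0,0],0,30],[[0,0,0],0,30]]}}

```text
time: 24.05
position: [0.4367, -0.2385, 0.1879]
eef_rot: [-3.14, -0.001, 1.689]
wrist_force: [0.7, 0.5, -1.8]
gripper_width: 0.0488
finger_force: 62.9
```

```bash
cat > stand.py <<'E'
from h import *
import sys
s=readout.state();print(s["position"],s["eef_rot"])
C=cal("wrist"); im=eyes.get_image("wrist"); save(im,sys.argv[1])
for b in trace("press_stand","wrist")[:1]:
    c=max(cv2.findContours(b["region"].astype(np.uint8),0,1)[0],key=cv2.contourArea)
    P=back(C,c.reshape(-1,2),.013)[:,:2]; print(np.round(b["extent"]),b["confidence"],cv2.minEnclosingCircle(P.astype(np.float32)),((P.min(0)+P.max(0))/2).round(4))
print(proj(C,[(.4975,-.3235,.014)]))
E
python3 stand.py w7.png
```

```text
[ 0.43673757 -0.23851837  0.18793062] [-3.13997491e+00 -1.39224673e-03  1.68929705e+00]
[356. 212.  54.  83.] 0.74 ((0.51496821641922, -0.2980946898460388), 0.04304666817188263) [ 0.515  -0.2965]
[[365.65487433 256.27717668]]
```

View pics/w7.png

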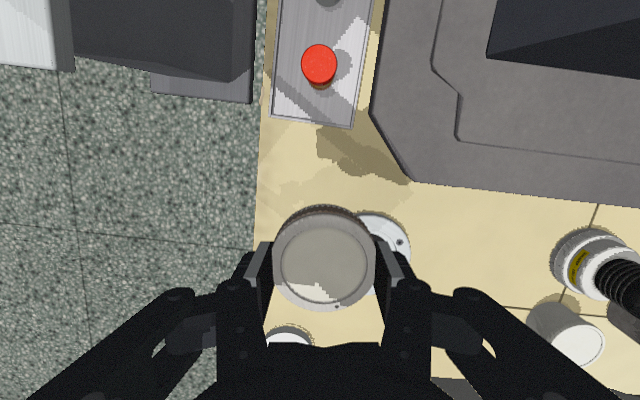

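The holder is held level, face up, at (324,262), hiding part of the stand; the glue stick stands on the tray at (319,65). I'll get the stand's centre from the earlier unobstructed view.

```bash
python3 - <<'E'
from h import *
from scipy.spatial.transform import Rotation as Ro
s=readout.state();K,d,r,t=cal("wrist")
Rt=Ro.from_euler('xyz',s["eef_rot"]).as_matrix();Rc=cv2.Rodrigues(r)[0]
A=Rc@Rt; b=Rc@s["position"]+t   # cam = A*tool + b
R1=A@Ro.from_euler('xyz',[-3.141,0,1.676]).as_matrix().T; t1=b-R1@np.array([.4214,-.2993,.2311])
C=(K,d,cv2.Rodrigues(R1)[0].ravel(),t1)
im=cv2.imread("pics/w1.png");g=cv2.cvtColor(im,6)
m=(g<50).astype(np.uint8); m[:150]=0;m[245:]=0;m[:,:340]=0;m[:,425:]=0
c=max(cv2.findContours(m,0,1)[0],key=cv2.contourArea).reshape(-1,2);P=back(C,c,.008)[:,:2];print("black",cv2.minEnclosingCircle(P.astype(np.float32)),P.min(0),P.max(0))
hsv=cv2.cvtColor(im,40); m=((hsv[...,1]<45)&(g>90)).astype(np.uint8); m[:152]=0;m[240:]=0;m[:,:335]=0;m[:,428:]=0
c=max(cv2.findContours(m,0,1)[0],key=cv2.contourArea).reshape(-1,2);P=back(C,c,.013)[:,:2];print("disc",cv2.minEnclosingCircle(P.astype(np.float32)),P.min(0),P.max(0))
E
```

```text
black ((0.4979296624660492, -0.3247852325439453), 0.027544768527150154) [ 0.47049709 -0.35186076] [ 0.52542951 -0.29759757]
disc ((0.49753373861312866, -0.32464876770973206), 0.052532073110342026) [ 0.44575899 -0.37632084] [ 0.5498634  -0.27236932]
```

Call:
{"api": "carry_out", "payload": {"commands": [[[-23.4,12.5,0],0,30],[[-23.4,12.5,0],0,30],[[-23.4,12.5,0],0,30],[[-23.4,12.5,0],0,30],[[0,0,30],0,30],[[0,0,35],0,30],[[0,0,35],0,30],[[0,0,35],0,30]]}}

```text
time: 24.82
position: [0.498, -0.3241, 0.0526]
eef_rot: [3.141, 0.0, 1.692]
wrist_force: [0.3, 0.2, -2.0]
gripper_width: 0.0489
finger_force: 62.9
```

Call:
{"api": "carry_out", "payload": {"commands": [[[0,0,0],0,30],[[0,0,0],0,30],[[0,0,0],0,30],[[0,0,0],0,30]]}}

```text
time: 25.15
position: [0.4996, -0.326, 0.0575]
eef_rot: [3.137, 0.004, 1.691]
wrist_force: [-0.3, 0.4, -0.9]
gripper_width: 0.049
finger_force: 63.3
```

Call:
{"api": "carry_out", "payload": {"commands": [[[0,-1,18],0,30],[[0,0,15],0,30],[[0,0,0],0,30],[[0,0,0],0,30],[[0,0,0],0,30]]}}

```text
time: 25.57
position: [0.498, -0.3261, 0.0232]
eef_rot: [3.139, 0.002, 1.691]
wrist_force: [0.5, -0.7, -1.9]
gripper_width: 0.0489
finger_force: 63.3
```

Call:
{"api": "carry_out", "payload": {"commands": [[[0,0,4],0,30],[[0,0,3],0,30],[[0,0,2],0,30],[[0,0,0],0,30],[[0,0,0],0,30]]}}

```text
time: 25.98
position: [0.4973, -0.3256, 0.0125]
eef_rot: [3.141, 0.001, 1.69]
wrist_force: [-0.5, 0.4, 3.7]
gripper_width: 0.0489
finger_force: 63.8
```

Call:
{"api": "carry_out", "payload": {"commands": [[[0,0,1.5],0,30],[[0,0,0],0,30],[[0,0,0],0,30]]}}

```text
time: 26.23
position: [0.4974, -0.3256, 0.0124]
eef_rot: [3.141, 0.001, 1.691]
wrist_force: [-5.2, 2.9, 12.3]
gripper_width: 0.0492
finger_force: 64.7
```

Call:
{"api": "carry_out", "payload": {"commands": [[[0,0,-1.5],0,60],[[0,0,0],0,70],[[0,0,0],0,70],[[0,0,-20],0,75],[[0,0,-35],0,75],[[0,0,-35],0,75],[[0,0,-35],0,75],[[0,0,-35],0,75]]}}

```text
time: 26.9
position: [0.4967, -0.3252, 0.1731]
eef_rot: [-3.141, -0.0, 1.69]
wrist_force: [0.4, 0.6, 1.0]
gripper_width: 0.0749
finger_force: 0.0
```

Call:
{"api": "carry_out", "payload": {"commands": [[[18,-15,-5],0,75],[[18,-15,-5],0,75],[[18,-15,-5],0,75],[[18,-15,-5],0,75],[[0,0,0],0,75],[[0,0,0],0,75]]}}

```text
time: 27.4
position: [0.4287, -0.2608, 0.1922]
eef_rot: [3.141, 0.001, 1.691]
wrist_force: [1.0, -0.4, -0.1]
gripper_width: 0.0745
finger_force: 0.0
```

```bash
python3 stand.py w8.png; python3 - <<'E'
from h import *
C=cal("wrist")
for b in trace("holder_mid","wrist")[:2]:
    c=max(cv2.findContours(b["region"].astype(np.uint8),0,1)[0],key=cv2.contourArea)
    P=back(C,c.reshape(-1,2),.027)[:,:2]; print(np.round(b["extent"]),b["confidence"],cv2.minEnclosingCircle(P.astype(np.float32)))
E
```

```text
[ 0.42874653 -0.26079319  0.19223838] [3.14053118e+00 1.01595138e-03 1.69082184e+00]
[330. 193.  90.  84.] 0.55 ((0.49692314863204956, -0.32273828983306885), 0.05305982381105423) [ 0.4979 -0.3224]
[[374.51791785 237.59236385]]
[350. 218.  52.  52.] 0.8 ((0.4964067041873932, -0.32126784324645996), 0.029307689517736435)
```

View pics/w8.png

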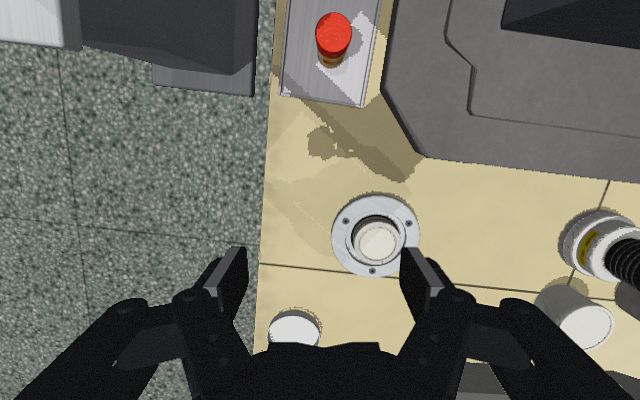

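The holder sits inside the recess, face up (378,244), ring visible all round; the glue stick stands on the tray (333,38). Next the weight.

Call:
{"api": "carry_out", "payload": {"commands": [[[32.4,3.2,0],0,75],[[32.4,3.2,0],0,75],[[32.4,3.2,0],0,75],[[32.4,3.2,0],0,75],[[32.4,3.2,0],0,75],[[32.4,3.2,0],0,75],[[32.4,3.2,0],0,75],[[32.4,3.2,0],0,75]]}}

```text
time: 28.22
position: [0.4235, 0.0007, 0.1915]
eef_rot: [-3.141, 0.0, 1.69]
wrist_force: [1.1, -0.0, -0.2]
gripper_width: 0.075
finger_force: 0.0
```

Call:
{"api": "carry_out", "payload": {"commands": [[[32.4,3.2,0],0,75],[[32.4,3.2,0],0,75],[[32.4,3.2,0],0,75],[[32.4,3.2,0],0,75],[[20.7,27,0],0,75],[[20.7,27,0],0,75],[[20.7,27,0],0,75],[[20.7,27,0],0,75]]}}

```text
time: 28.88
position: [0.5193, 0.2262, 0.1908]
eef_rot: [-3.141, 0.0, 1.691]
wrist_force: [0.3, -0.4, 0.4]
gripper_width: 0.0751
finger_force: 0.0
```

Call:
{"api": "carry_out", "payload": {"commands": [[[20.7,27,0],0,75],[[0,0,0],0,75],[[0,0,0],0,75]]}}

```text
time: 29.13
position: [0.5428, 0.2492, 0.1889]
eef_rot: [-3.137, 0.001, 1.691]
wrist_force: [-0.6, 0.3, -0.0]
gripper_width: 0.0751
finger_force: 0.0
```

```bash
python3 - <<'E'
from h import *
s=readout.state();print(s["position"],s["eef_rot"])
C=cal("wrist"); im=eyes.get_image("wrist"); save(im,"w9.png")
for b in trace("weight_mid","wrist")[:2]:
    m=b["region"]; c=max(cv2.findContours(m.astype(np.uint8),0,1)[0],key=cv2.contourArea).reshape(-1,2)
    print(np.round(b["extent"]),b["confidence"],back(C,c,.025)[:,:2].min(0),back(C,c,.025)[:,:2].max(0))
    # model fit: silhouettes of drum
    from scipy.optimize import minimize
    a=np.linspace(0,6.28,60)
    def f(v):
        pts=[(v[0]+.0225*np.cos(t),v[1]+.0225*np.sin(t),z) for z in(.01,.035) for t in a]+[(v[0]+.011*np.cos(t),v[1]+.011*np.sin(t),.053) for t in a]
        h=cv2.convexHull(np.round(proj(C,pts)).astype(np.int32)); k=np.zeros(m.shape,np.uint8); cv2.fillPoly(k,[h],1); return -(k.astype(bool)&m).sum()/(k.astype(bool)|m).sum()
    g=[(f((x,y)),x,y) for x in np.arange(.555,.582,.0015) for y in np.arange(.26,.29,.0015)]; print(min(g))
E
```

```text
[0.54281274 0.24915597 0.18886827] [-3.13740322e+00  1.23852043e-03  1.69138187e+00]
[330. 140.  46.  45.] 0.96 [0.54578263 0.24675506] [0.59386567 0.29598045]
(np.float64(-0.9687150837988827), np.float64(0.5684999999999996), np.float64(0.272))
```

Call:
{"api": "carry_out", "payload": {"commands": [[[10,14,0],0,75],[[10,14,0],0,75],[[0,0,30],0,75],[[0,0,35],0,75],[[0,0,35],0,75],[[0,0,15],0,75],[[0,0,0],0,75],[[0,0,0],0,75]]}}

```text
time: 29.9
position: [0.5674, 0.271, 0.0776]
eef_rot: [3.141, 0.0, 1.69]
wrist_force: [0.2, 0.4, 1.4]
gripper_width: 0.075
finger_force: 0.0
```

Call:
{"api": "carry_out", "payload": {"commands": [[[0,0,20],0,75],[[0,0,20],0,75],[[0,0,10],0,75],[[0,0,0],0,75],[[0,0,0],0,75],[[0,0,0],0,75]]}}

```text
time: 30.4
position: [0.5687, 0.272, 0.0292]
eef_rot: [3.138, -0.001, 1.69]
wrist_force: [0.9, -0.6, 0.5]
gripper_width: 0.075
finger_force: 0.0
```

Call:
{"api": "carry_out", "payload": {"commands": [[[0,0,10],0,75],[[0,0,5],0,75],[[0,0,0],0,75],[[0,0,0],0,20],[[0,0,0],0,20],[[0,0,0],0,20],[[0,0,0],0,20],[[0,0,0],0,20]], "squeeze": 80}}

```text
time: 31.07
position: [0.5679, 0.2718, 0.0125]
eef_rot: [3.141, -0.0, 1.691]
wrist_force: [-1.5, -0.1, 4.3]
gripper_width: 0.0427
finger_force: 82.4
```

Call:
{"api": "carry_out", "payload": {"commands": [[[0,0,0],0,20],[[0,0,0],0,20],[[0,0,0],0,20]]}}

```text
time: 31.32
position: [0.5678, 0.2718, 0.0124]
eef_rot: [3.141, -0.0, 1.691]
wrist_force: [-2.0, -1.2, 5.9]
gripper_width: 0.0424
finger_force: 82.5
```

Call:
{"api": "carry_out", "payload": {"commands": [[[0,0,-10],0,20],[[0,0,-25],0,20],[[0,0,-35],0,20],[[0,0,-35],0,20],[[0,0,-35],0,20],[[0,0,-35],0,20],[[0,0,0],0,20]]}}

```text
time: 31.9
position: [0.57, 0.2726, 0.1957]
eef_rot: [3.129, -0.003, 1.69]
wrist_force: [0.7, 0.8, -1.2]
gripper_width: 0.0427
finger_force: 82.6
```

Call:
{"api": "carry_out", "payload": {"commands": [[[-20.7,-27.3,0],0,20],[[-20.7,-27.3,0],0,20],[[-20.7,-27.3,0],0,20],[[-20.7,-27.3,0],0,20],[[-20.7,-27.3,0],0,20],[[-20.7,-27.3,0],0,20],[[-31.6,-3.8,0],0,20],[[-31.6,-3.8,0],0,20]]}}

```text
time: 32.57
position: [0.418, 0.0643, 0.1855]
eef_rot: [-3.14, 0.0, 1.692]
wrist_force: [0.6, -0.7, -3.9]
gripper_width: 0.0429
finger_force: 83.2
```

Call:
{"api": "carry_out", "payload": {"commands": [[[-31.6,-3.8,0],0,20],[[-31.6,-3.8,0],0,20],[[-31.6,-3.8,0],0,20],[[-31.6,-3.8,0],0,20],[[-31.6,-3.8,0],0,20],[[-31.6,-3.8,0],0,20],[[-31.6,-3.8,0],0,20],[[-31.6,-3.8,0],0,20]]}}

```text
time: 33.23
position: [0.4189, -0.1908, 0.1853]
eef_rot: [-3.14, -0.001, 1.69]
wrist_force: [0.4, 0.7, -4.8]
gripper_width: 0.0425
finger_force: 83.2
```

Call:
{"api": "carry_out", "payload": {"commands": [[[-31.6,-3.8,0],0,20],[[-22.6,12.9,0],0,20],[[-22.6,12.9,0],0,20],[[-22.6,12.9,0],0,20],[[-22.6,12.9,0],0,20],[[-22.6,12.9,0],0,20],[[0,0,0],0,20],[[0,0,0],0,20]]}}

```text
time: 33.9
position: [0.4969, -0.326, 0.184]
eef_rot: [-3.138, -0.003, 1.69]
wrist_force: [-0.0, -0.0, -5.4]
gripper_width: 0.0429
finger_force: 83.4
```

Call:
{"api": "carry_out", "payload": {"commands": [[[1,0,30],0,20],[[0,0,35],0,20],[[0,0,35],0,20],[[0,0,25],0,20],[[0,0,0],0,20],[[0,0,0],0,20],[[0,0,0],0,20],[[0,0,0],0,20]]}}

```text
time: 34.57
position: [0.4985, -0.3256, 0.065]
eef_rot: [3.138, 0.004, 1.691]
wrist_force: [0.5, 0.8, -5.1]
gripper_width: 0.0428
finger_force: 83.4
```

Call:
{"api": "carry_out", "payload": {"commands": [[[0,0,12],0,20],[[0,0,6],0,20],[[0,0,0],0,20],[[0,0,0],0,20],[[0,0,0],0,20]]}}

```text
time: 34.98
position: [0.4973, -0.3248, 0.0438]
eef_rot: [-3.142, 0.0, 1.69]
wrist_force: [-0.4, -0.5, -4.6]
gripper_width: 0.0428
finger_force: 83.4
```

Call:
{"api": "carry_out", "payload": {"commands": [[[0,0,8],0,20],[[0,0,4],0,20],[[0,0,1.5],0,20],[[0,0,0],0,20],[[0,0,0],0,20]]}}

```text
time: 35.4
position: [0.4971, -0.3248, 0.0301]
eef_rot: [-3.141, -0.0, 1.69]
wrist_force: [-1.1, 0.1, -4.5]
gripper_width: 0.0427
finger_force: 83.4
```

Call:
{"api": "carry_out", "payload": {"commands": [[[0,0,1],0,20],[[0,0,0],0,20],[[0,0,0],0,20]]}}

```text
time: 35.65
position: [0.4973, -0.3249, 0.0294]
eef_rot: [3.141, 0.0, 1.691]
wrist_force: [0.2, -0.2, -4.6]
gripper_width: 0.0427
finger_force: 83.4
```

Not touching yet; creep down.

Call:
{"api": "carry_out", "payload": {"commands": [[[0,0,0.8],0,20],[[0,0,0],0,20],[[0,0,0],0,20],[[0,0,0.5],0,20],[[0,0,0],0,20],[[0,0,0],0,20]]}}

```text
time: 36.15
position: [0.4974, -0.3249, 0.0286]
eef_rot: [3.141, 0.0, 1.691]
wrist_force: [-1.5, 2.7, 1.0]
gripper_width: 0.0425
finger_force: 84.1
```

Call:
{"api": "carry_out", "payload": {"commands": [[[0,0,0],0,55],[[0,0,0],0,65],[[0,0,0],0,70],[[0,0,-20],0,70],[[0,0,-35],0,70],[[0,0,-35],0,70],[[0,0,-35],0,70],[[0,0,-35],0,70]], "squeeze": 40}}

```text
time: 36.82
position: [0.4971, -0.3247, 0.19]
eef_rot: [3.141, 0.001, 1.691]
wrist_force: [0.0, -0.5, -0.4]
gripper_width: 0.0703
finger_force: 0.0
```

Call:
{"api": "carry_out", "payload": {"commands": [[[22,-15,0],0,70],[[22,-15,0],0,70],[[22,-15,0],0,70],[[22,-15,0],0,70],[[0,0,0],0,70],[[0,0,0],0,70]]}}

```text
time: 37.32
position: [0.427, -0.2442, 0.1886]
eef_rot: [3.14, 0.001, 1.691]
wrist_force: [0.1, 0.1, -0.2]
gripper_width: 0.0702
finger_force: 0.0
```

```bash
python3 stand.py w10.png
```

```text
[ 0.42701423 -0.24421512  0.18864351] [3.14032804e+00 1.25220135e-03 1.69112355e+00]
[330. 210.  90.  78.] 0.87 ((0.49665912985801697, -0.32196035981178284), 0.053268998861312866) [ 0.4973 -0.3221]
[[374.01143036 252.06413159]]
```

View pics/w10.png

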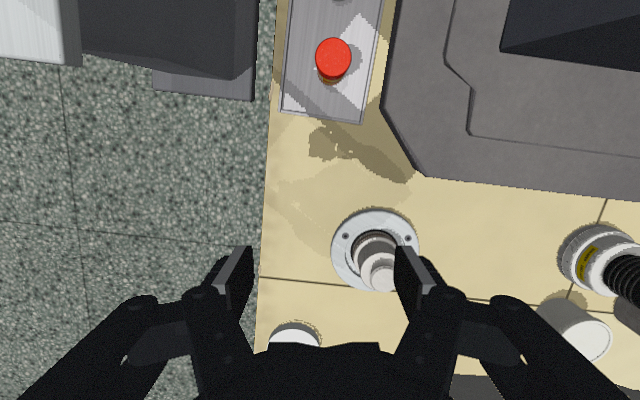

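The weight stands upright on the holder at (378,265), centred; the glue stick is on the tray at (333,58). Now return the glue stick.

Call:
{"api": "carry_out", "payload": {"commands": [[[27.5,1.8,0],0,60],[[27.5,1.8,0],0,60],[[27.5,1.8,0],0,60],[[27.5,1.8,0],0,60],[[0,0,30],0,60],[[0,0,35],0,60],[[0,0,35],0,60],[[0,0,25],0,60]]}}

```text
time: 38.08
position: [0.4208, -0.1345, 0.0602]
eef_rot: [-3.14, -0.001, 1.69]
wrist_force: [0.3, 0.5, -0.3]
gripper_width: 0.0601
finger_force: 0.0
```

Call:
{"api": "carry_out", "payload": {"commands": [[[0,0,10],0,60],[[0,0,0],0,60],[[0,0,0],0,60],[[0,0,0],0,60]]}}

```text
time: 38.42
position: [0.4226, -0.1353, 0.055]
eef_rot: [3.139, 0.002, 1.69]
wrist_force: [0.1, -0.1, 0.2]
gripper_width: 0.0601
finger_force: 0.0
```

Call:
{"api": "carry_out", "payload": {"commands": [[[1.5,-1.5,11],0,60],[[0,0,0],0,60],[[0,0,0],0,0],[[0,0,0],0,0],[[0,0,0],0,0],[[0,0,0],0,0],[[0,0,0],0,0],[[0,0,0],0,0]]}}

```text
time: 39.08
position: [0.4199, -0.1334, 0.0424]
eef_rot: [3.141, 0.001, 1.691]
wrist_force: [0.7, 0.5, 2.7]
gripper_width: 0.0253
finger_force: 39.4
```

Call:
{"api": "carry_out", "payload": {"commands": [[[0,0,0],0,0],[[0,0,0],0,0],[[0,0,-20],0,0],[[0,0,-30],0,0],[[0,0,-30],0,0],[[0,0,-30],0,0],[[0,0,-30],0,0],[[0,0,-10],0,0]]}}

```text
time: 39.75
position: [0.4206, -0.1337, 0.1964]
eef_rot: [3.136, 0.003, 1.69]
wrist_force: [0.9, 0.4, -0.5]
gripper_width: 0.0253
finger_force: 39.3
```

Call:
{"api": "carry_out", "payload": {"commands": [[[33.5,3.9,0],0,0],[[33.5,3.9,0],0,0],[[33.5,3.9,0],0,0],[[33.5,3.9,0],0,0],[[33.5,3.9,0],0,0],[[33.5,3.9,0],0,0],[[33.5,3.9,0],0,0],[[33.5,3.9,0],0,0]]}}

```text
time: 40.42
position: [0.4177, 0.1381, 0.1909]
eef_rot: [-3.14, 0.0, 1.69]
wrist_force: [-0.3, 0.7, -1.0]
gripper_width: 0.0255
finger_force: 39.3
```

Call:
{"api": "carry_out", "payload": {"commands": [[[33.5,3.9,0],0,0],[[32.9,20.9,0],0,0],[[32.9,20.9,0],0,0],[[32.9,20.9,0],0,0],[[32.9,20.9,0],0,0],[[32.9,20.9,0],0,0],[[0,0,0],0,0],[[0,0,0],0,0]]}}

```text
time: 41.08
position: [0.5019, 0.3471, 0.1882]
eef_rot: [-3.136, 0.003, 1.692]
wrist_force: [-1.0, 0.8, -0.3]
gripper_width: 0.0256
finger_force: 39.5
```

Call:
{"api": "carry_out", "payload": {"commands": [[[-1.5,1,30],0,0],[[0,0,35],0,0],[[0,0,30],0,0],[[0,0,0],0,0],[[0,0,0],0,0],[[0,0,0],0,0],[[0,0,0],0,0],[[0,0,0],0,0]]}}

```text
time: 41.75
position: [0.5047, 0.3452, 0.0998]
eef_rot: [3.137, -0.002, 1.69]
wrist_force: [-0.6, 0.7, -0.3]
gripper_width: 0.0255
finger_force: 39.5
```

Call:
{"api": "carry_out", "payload": {"commands": [[[0,0,20],0,0],[[0,0,15],0,0],[[0,0,8],0,0],[[0,0,0],0,0],[[0,0,0],0,0],[[0,0,0],0,0],[[0,0,0],0,0]]}}

```text
time: 42.33
position: [0.5043, 0.3452, 0.0555]
eef_rot: [3.139, -0.001, 1.69]
wrist_force: [-0.2, -0.5, -0.3]
gripper_width: 0.0254
finger_force: 39.5
```

Call:
{"api": "carry_out", "payload": {"commands": [[[0,0,7],0,0],[[0,0,2],0,0],[[0,0,0],0,0],[[0,0,0],0,0],[[0,0,0],0,0]]}}

```text
time: 42.75
position: [0.5036, 0.3448, 0.045]
eef_rot: [-3.142, 0.0, 1.691]
wrist_force: [-0.0, 0.6, 0.2]
gripper_width: 0.0258
finger_force: 39.5
```

Call:
{"api": "carry_out", "payload": {"commands": [[[0,0,1],0,0],[[0,0,0],0,0],[[0,0,0],0,0]]}}

```text
time: 43.0
position: [0.5036, 0.3448, 0.044]
eef_rot: [3.142, 0.0, 1.691]
wrist_force: [0.4, -0.0, -0.6]
gripper_width: 0.0258
finger_force: 39.5
```

Call:
{"api": "carry_out", "payload": {"commands": [[[0,0,0.8],0,0],[[0,0,0],0,0],[[0,0,0],0,0],[[0,0,0.6],0,0],[[0,0,0],0,0],[[0,0,0],0,0]]}}

```text
time: 43.5
position: [0.5039, 0.345, 0.0434]
eef_rot: [3.141, -0.0, 1.691]
wrist_force: [-1.3, -0.4, 5.4]
gripper_width: 0.0258
finger_force: 39.2
```

Call:
{"api": "carry_out", "payload": {"commands": [[[0,0,0],0,60],[[0,0,0],0,60],[[0,0,0],0,60],[[0,0,-15],0,60],[[0,0,-35],0,60],[[0,0,-35],0,60],[[0,0,-35],0,60],[[0,0,-25],0,60]]}}

```text
time: 44.17
position: [0.504, 0.345, 0.1911]
eef_rot: [3.139, -0.001, 1.69]
wrist_force: [1.2, -0.3, 0.3]
gripper_width: 0.0602
finger_force: 0.0
```

Call:
{"api": "carry_out", "payload": {"commands": [[[-32.9,-20.9,0],0,60],[[-32.9,-20.9,0],0,60],[[-32.9,-20.9,0],0,60],[[-32.9,-20.9,0],0,60],[[-32.9,-20.9,0],0,60],[[-32.3,-4,0],0,60],[[-32.3,-4,0],0,60],[[-32.3,-4,0],0,60]]}}

```text
time: 44.83
position: [0.4186, 0.0699, 0.1876]
eef_rot: [3.141, 0.0, 1.691]
wrist_force: [0.8, -0.8, 0.2]
gripper_width: 0.0597
finger_force: 0.0
```

Call:
{"api": "carry_out", "payload": {"commands": [[[-32.3,-4,0],0,60],[[-32.3,-4,0],0,60],[[-32.3,-4,0],0,60],[[-32.3,-4,0],0,60],[[0,0,20],0,60],[[0,0,20],0,60],[[0,0,0],0,60],[[0,0,0],0,60]]}}

```text
time: 45.5
position: [0.4181, -0.0588, 0.147]
eef_rot: [-3.139, -0.001, 1.69]
wrist_force: [0.6, -0.5, -0.0]
gripper_width: 0.06
finger_force: 0.0
```

Call:
{"api": "carry_out", "payload": {"commands": [[[0,1,30],0,60],[[0,0,35],0,60],[[0,0,25],0,60],[[0,0,0],0,60],[[0,0,0],0,60],[[0,0,0],0,60],[[0,0,0],0,60]]}}

```text
time: 46.08
position: [0.4214, -0.059, 0.0603]
eef_rot: [3.137, 0.002, 1.691]
wrist_force: [0.6, -1.0, 0.3]
gripper_width: 0.0597
finger_force: 0.0
```

Call:
{"api": "carry_out", "payload": {"commands": [[[0,-1,12],0,60],[[0,0,5],0,60],[[0,0,0],0,60],[[0,0,0],0,60],[[0,0,0],0,60]]}}

```text
time: 46.5
position: [0.4192, -0.059, 0.0414]
eef_rot: [3.14, 0.0, 1.691]
wrist_force: [0.4, 0.4, -0.3]
gripper_width: 0.0602
finger_force: 0.0
```

Call:
{"api": "carry_out", "payload": {"commands": [[[0,0,0],0,0],[[0,0,0],0,0],[[0,0,0],0,0],[[0,0,0],0,0],[[0,0,0],0,0],[[0,0,0],0,0],[[0,0,0],0,0]]}}

```text
time: 47.08
position: [0.4192, -0.059, 0.0413]
eef_rot: [3.14, 0.0, 1.691]
wrist_force: [-0.7, 1.4, 6.4]
gripper_width: 0.0254
finger_force: 39.1
```

Call:
{"api": "carry_out", "payload": {"commands": [[[0,0,-20],0,0],[[0,0,-30],0,0],[[0,0,-30],0,0],[[0,0,-30],0,0],[[0,0,-30],0,0],[[0,0,-10],0,0],[[0,0,0],0,0]]}}

```text
time: 47.67
position: [0.4198, -0.0592, 0.1929]
eef_rot: [3.137, 0.002, 1.69]
wrist_force: [-0.1, -0.5, -1.9]
gripper_width: 0.0261
finger_force: 39.4
```

Call:
{"api": "carry_out", "payload": {"commands": [[[31.3,3.7,0],0,0],[[31.3,3.7,0],0,0],[[31.3,3.7,0],0,0],[[31.3,3.7,0],0,0],[[31.3,3.7,0],0,0],[[31.3,3.7,0],0,0]]}}

```text
time: 48.17
position: [0.4171, 0.1315, 0.1879]
eef_rot: [-3.138, 0.001, 1.69]
wrist_force: [1.4, -0.6, 0.0]
gripper_width: 0.0259
finger_force: 39.4
```

Call:
{"api": "carry_out", "payload": {"commands": [[[25.8,21.9,0],0,0],[[25.8,21.9,0],0,0],[[25.8,21.9,0],0,0],[[25.8,21.9,0],0,0],[[25.8,21.9,0],0,0],[[0,0,30],0,0],[[0,0,0],0,0],[[0,0,0],0,0]]}}

```text
time: 48.83
position: [0.5097, 0.2704, 0.1562]
eef_rot: [-3.133, 0.003, 1.691]
wrist_force: [0.3, -0.4, 0.5]
gripper_width: 0.026
finger_force: 39.6
```

Call:
{"api": "carry_out", "payload": {"commands": [[[0,0,30],0,0],[[0,0,30],0,0],[[0,0,0],0,0],[[0,0,0],0,0],[[0,0,0],0,0],[[0,0,0],0,0]]}}

```text
time: 49.33
position: [0.5127, 0.2716, 0.1035]
eef_rot: [3.138, -0.001, 1.69]
wrist_force: [0.7, 0.7, -0.2]
gripper_width: 0.0259
finger_force: 39.6
```

Call:
{"api": "carry_out", "payload": {"commands": [[[-0.7,0,20],0,0],[[0,0,20],0,0],[[0,0,8],0,0],[[0,0,0],0,0],[[0,0,0],0,0],[[0,0,0],0,0],[[0,0,0],0,0]]}}

```text
time: 49.92
position: [0.5126, 0.2711, 0.0544]
eef_rot: [3.139, -0.001, 1.691]
wrist_force: [0.7, 0.4, -0.6]
gripper_width: 0.0258
finger_force: 39.6
```

Call:
{"api": "carry_out", "payload": {"commands": [[[0,0,5],0,0],[[0,0,2],0,0],[[0,0,0],0,0],[[0,0,0],0,0],[[0,0,0],0,0]]}}

```text
time: 50.33
position: [0.5117, 0.2707, 0.0456]
eef_rot: [3.142, 0.0, 1.691]
wrist_force: [0.4, 0.2, -0.3]
gripper_width: 0.026
finger_force: 39.6
```

Call:
{"api": "carry_out", "payload": {"commands": [[[0,0,2],0,0],[[0,0,0],0,0],[[0,0,0.8],0,0],[[0,0,0],0,0],[[0,0,0.8],0,0],[[0,0,0],0,0],[[0,0,0],0,0]]}}

```text
time: 50.92
position: [0.5118, 0.2708, 0.0424]
eef_rot: [3.141, -0.0, 1.691]
wrist_force: [-1.7, -0.5, 3.4]
gripper_width: 0.0259
finger_force: 40.0
```

Call:
{"api": "carry_out", "payload": {"commands": [[[0,0,0],0,50],[[0,0,0],0,50],[[0,0,0],0,50],[[0,0,-15],0,60],[[0,0,-35],0,60],[[0,0,-35],0,60],[[0,0,-35],0,60],[[0,0,-35],0,60]]}}

```text
time: 51.58
position: [0.5114, 0.2705, 0.1985]
eef_rot: [-3.141, 0.0, 1.69]
wrist_force: [0.2, 0.4, -0.5]
gripper_width: 0.06
finger_force: 0.0
```

Call:
{"api": "carry_out", "payload": {"commands": [[[-15,-20,-10],0,60],[[-15,-20,-10],0,60],[[-15,-20,-10],0,60],[[0,0,0],0,60],[[0,0,0],0,60]]}}

```text
time: 52.0
position: [0.4576, 0.2186, 0.2279]
eef_rot: [3.139, -0.001, 1.69]
wrist_force: [-0.4, 0.7, 0.4]
gripper_width: 0.0602
finger_force: 0.0
```

```bash
python3 - <<'E'
from h import *
im=eyes.get_image("wrist"); t=eyes.get_image("scene")
a=cv2.resize(im[0:260,200:600],(400,260)); b=cv2.resize(t[110:310,200:420],(0,0),fx=1.8,fy=1.8,interpolation=2)
H=max(a.shape[0],b.shape[0]); p=lambda x:cv2.copyMakeBorder(x,0,H-x.shape[0],0,0,0)
save(np.hstack([p(a),p(b)]),"w11.png")
E
```

```text
(no output)
```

View pics/w11.png

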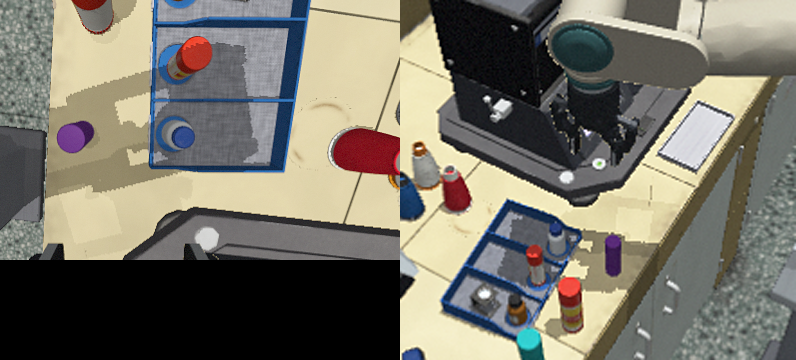

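Both tall things stand upright in their own pockets: glue (190,57), white (180,133). The tray is empty, and amber and the tester are untouched.

```bash
python3 -c "
from station import hand_in
print(hand_in())"
```

```text
the job is handed in; nothing more can be done
None
```

The job is handed in at about 52 s of the 141 s: the holder sits face up in the stand's recess with the weight upright on its middle, and the glue stick and white bottle are back upright in their own pockets.

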